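Fit the fork head into its collet handle

ROBOT

A 7-joint arm with a two-finger parallel gripper is mounted at the origin on the work surface. World frame = base frame: x ahead of the robot, y to its left, z up, the work surface at z = 0. Lengths are in m, angles in rad, forces in N, time in s.
With the tool pointing down it reaches from about 0.425 to 0.925 m from the base axis. Payload 6.8 kg.
Tool frame: the origin (TCP) lies at the very end of the fingers, on their centre line; the grasp point (between the pads) lies 19 mm behind it; z points along the fingers, y is the line along which they close (so a half turn about z gives the same grasp; the last joint's range is limited). The gripper opens to 88 mm and grips with 3 to 60 N. Pads are 20 mm wide; open, the fingers measure 115 mm over their backs; the gripper's body (75 mm by 178 mm) begins 61 mm behind the grasp point.
Start: joints at [1.148, 0.477, 0.022, 1.555, -0.011, 1.109, -0.083], TCP at [0.209, -0.642, 0.223] pointing down, gripper open.
Joint ranges: [-2.96, 2.96], [-0.34, 2.1], [-1.41, 1.46], [0.24, 2.44], [-1.37, 4.51], [0.17, 1.92], [-2.96, 2.96]. Speed limits (rad/s): [2.39, 2.39, 3.14, 3.14, 3.14, 3.14, 3.14].

INTERFACE

Orientations are given as a rotation vector (axis times angle).
In Python, from bench import status, read_camera, camera_params, env, search_frame, cut_out, spot_point gives the robot as it stands. The module is installed in compiled form; this text tells all that it offers.
- The arm moves only by the tool servo_tool, never from a script. Its argument "plan" is a list of rows, each a list of 3 entries, a list of its own where there are three numbers: the opening, from 0 (shut) to 1 (fully open), then the shift along the tool's x, y, z in mm, then the turn, a rotation vector about the tool's x, y, z in degrees. In form: [[jaw, [x, y, z], [wx, wy, wz]], ...]. A call has 1 to 12 rows; each row is the pose to reach, as a shift and turn from the pose commanded when the call began, along the tool's axes at that moment; what a row does not reach only later rows make up. A row lasts 1/12 s, in which the tool goes at most 41.7 mm and 7.16 degrees, less where a joint would pass 70% of its speed; a pose out of reach is approached as far as the arm can. A call with a gripper value outside its range is refused whole. The fingers move at their own pace and stop on an object; "force" is the grip in N (left out, the last holds). Time passes only in rows, so rows that repeat a pose let the fingers close. It gives the time, the measured TCP pose, the force, the opening and the grip force at its end, in the units of the state.
- status.sense(): the state, without advancing time (a new reading comes with each control period).
- read_camera(name): name is "scene" or "top" or "wrist"; returns (picture, depth): 480x640x3 uint8, red, green, blue; 480x640 float32, m along the optical axis (not along the pixel's ray), 0 where there is no reading.
- camera_params(name): a dict with "fx", "fy", "cx", "cy" (pixels), "D" ([k1, k2, p1, p2, k3] as OpenCV has them; the pictures are not rectified), "cam_to_world" (4x4, takes a point from camera to world coordinates). Camera axes: x right, y up, looking along -z (the intrinsics and any distortion apply to the point x, -y, -z); pixel columns grow to the right and rows downward; lengths in m; the calibration is good to about 2 mm. A picture is of the moment at which its call begins: read the wrist's pose just before it. camera_params takes no time and is no camera call; for the wrist camera it gives the pose at the moment of the call.
- env.close_job(): hands the job in; it is judged then, once.
Trained networks look in the newest picture that a camera, given by its name, has taken for a name from the list of things; names that differ only in an ending like _2 or _b are one class to them, and where a whole thing is asked for, a point or a joint stands for the part that bears it (a point fixed in the world has none). Each returns a list of dicts, best first, with "confidence" (0 to 1); they miss things now and then, are a little off and sometimes report something else, mostly with a low value. They report only what shows in the picture. A call takes as long as a camera call. They do not tell look-alikes from the thing itself.
- search_frame(query, camera): "extent" ([left, top, right, bottom] as shares, 0 to 1, of the picture: columns of its width, rows of its height, round what is visible of it).
- cut_out(query, camera): "region" (480x640 bool, what is visible of it) and "extent" ([left, top, right, bottom] as shares, 0 to 1, of the picture: columns of its width, rows of its height, round what is visible of it).
- spot_point(query, camera): "location" ([column, row] as shares, 0 to 1, of the picture: columns of its width, rows of its height: a listed point, or the origin of a listed thing).
The state is a dict: "t": time; "joint_pos": joint angles; "joint_vel": joint speeds; "joint_torque": joint torques, N m; "tcp_pos": TCP position; "orientation": TCP orientation; "contact_force": force on the tool from outside, world axes, zero at the start; "ft_torque": the same for the moment, N m; "opening": finger opening in m; "grip_force": force on a finger pad.
Only numpy, scipy, OpenCV 4.12 (cv2) and the standard library are available. Lean on these libraries where they do the work, as an engineer would, in place of code of your own. Each camera call takes 0.05 s, during which the arm holds its last target. There are 200 camera calls.

TASK

Lift the steel fork head out of its wooden rest block and set its round shank fully home in the brass collet of the upright handle, without forcing it. Let go of it, then swing the red post of the collet nut clockwise (seen from above) until the jaws grip the shank firmly: stop when the push at the post has risen to about twice what it takes to turn the nut freely, as more would crack the nylon jaws. Leave the other things on the plank where they are.

Things in the scene. Friction and masses are not known exactly. Their poses are not given: they have to be found in the camera images.
- fork_mid (a point): Loose steel hand-fork head, 110 to 220 g, 105 mm tall, upright, shank down in the rest block. This point: middle of its centre tine, 83 mm above the shank's end. z up along the shank. Three flat tines 8 mm thick (x), 10 mm wide (y), 44 mm tall, 16 mm apart along y, on a web 9 x 42 x 14 mm that begins 47 mm above the shank's end. Pinch the tines across their 8 mm (fingers closing along x)
- fork_tip (a point): The lower end of the fork head's round shank, on its axis: shank 14 mm in diameter, 47 mm long, end chamfered 1.5 mm. z up along the shank
- fork: The same fork head as a whole; origin at the shank's lower end, axes as above
- rest: Fixed wooden rest block 70 x 70 x 60 mm, origin under its centre; a round hole 17 mm wide and 42 mm deep in its top centre holds the fork's shank at the start. The fork must be lifted about 45 mm to be clear
- mouth (a point): Centre of the collet's mouth, 106 mm above the plank, z up. A fixed upright tool handle on a 100 x 90 mm foot block carries the fixed brass collet, 32 x 32 mm square, with a round bore 15.6 mm wide, 42 mm deep, chamfered 1.5 mm at the mouth. When home, the shank's end stands on the bore's floor 42 mm below this point
- collet: The fixed foot block, handle and brass collet together; origin under the foot, on the bore's axis
- post (a point): Red upright post on the nut's lever, 14 mm in diameter, 50 mm tall; this point is on its axis, 90 mm from the bore's axis, 106 mm above the plank, 20 mm below its top. The lever bar (10 mm thick) ends 28 mm below it; x outward along the lever, z up. A push of about 5 N here turns the nut freely; after the bite it grows by 2 N per 0.1 rad: 8 N is just firm, 11 N right, 13.5 N cracks the jaws
- nut: The collet nut (58 mm round, 20 to 36 mm below the mouth, on the bore's axis) that carries the lever; z up, x along the lever. Turning it clockwise closes three nylon jaws (jaw_1 to jaw_3) in the bore, 28 mm below the mouth; it stays where it is left. How far it turns before the jaws bite cannot be seen and differs from time to time: 0.4 to 1.25 rad from its start
- pot: Terracotta pot, 90 mm across, 85 mm tall, loose bystander; origin under its centre
- tray: Green plastic seed tray 170 x 240 x 45 mm, loose bystander; origin under its centre
- seedlid_handle (a point): Knob on the lid of the fixed grey flip-top seed box (120 x 170 x 60 mm), a bystander to be left shut
Mind the look-alikes: they are no part of the job. Leave any purple look-alike of the collet alone.

How it is judged:
On the way, in this order (a step that is already met when the one before it is completed fails the run):
1. the fork's shank stands fully home in the collet and the robot has let go of it (z of fork_tip in the frame of mouth below -0.039 m and horizontal distance between fork_tip and mouth below 0.004 m and contact force between the fingers and fork below 0.1 N), for 0.2 s.
2. the nut has been turned until all three jaws grip the shank (contact force between each of jaw_1, jaw_2, jaw_3 and fork above 9 N), for 0.2 s.
At the end, for the whole second after the job is handed in: The shank's end is within 3 mm of the bore's floor and 4 mm of its axis, the fork stands upright within 0.08 rad and still, each of the three jaws presses on the shank with more than 9 N, and the robot has let go of everything (all of step 2 and z of fork_tip in the frame of mouth below -0.039 m and horizontal distance between fork_tip and mouth below 0.004 m and angle between fork's own z axis and vertical below 0.08 rad and linear speed of fork below 0.02 m/s); the robot touches nothing.
It fails at once if a nylon jaw is cracked: pressed on the shank with more than 31 N (contact force between any of jaw_1, jaw_2, jaw_3 and fork above 31 N).
It fails at once if the fork is forced against the collet with more than 40 N (contact force between fork and collet above 40 N).
It fails at once if the pot or the tray is shoved more than 20 mm, or the seed box is opened (distance of any of pot, tray, seedlid_handle from where it was at the start of the episode above 0.02 m).
It also fails if it takes over 72 s, if anything falls off the work surface, if the arm or the gripper's body presses on something with over 40 N, if the wrist force passes 120 N, or if a joint passes its speed limit or range.

## Working session

There is one attempt and no reset: what is moved stays moved. The work goes in short steps, Python scripts to look and compute and a tool call to move; the robot and the scene stay as the last step left them, time stands still between calls to the robot, and variables do not carry over. Pictures are saved under pics/ and viewed, at most 10 in all, crops included, and the job is handed in when it is done.

Besides the shell and the picture viewer there is one more tool, called after "Call:" as name(argument=value, ...), one argument or row to a line, values as JSON. servo_tool: Moves the arm, as the interface text tells. Its arguments: {"type":"object","properties":{"plan":{"type":"array","items":{"type":"array"}},"force":{"type":"number"}},"required":["plan"]}

```bash
mkdir -p pics
cat > h.py <<'E'
import numpy as np,cv2
from bench import status, read_camera, camera_params, env, search_frame, cut_out, spot_point
def world(cam,u,v,d,P=None):
    P=P or camera_params(cam)
    K=np.array([[P['fx'],0,P['cx']],[0,P['fy'],P['cy']],[0,0,1.]])
    n=cv2.undistortPoints(np.array([[[u,v]]],float),K,np.array(P['D'],float))[0,0]
    p=np.array([n[0]*d,-n[1]*d,-d,1]); return (np.array(P['cam_to_world'])@p)[:3]
def ray_z(cam,u,v,z,P=None):
    P=P or camera_params(cam)
    a=world(cam,u,v,1.,P); c=np.array(P['cam_to_world'])[:3,3]
    return c+(a-c)*(z-c[2])/(a[2]-c[2])
def save(cam,name):
    p,d=read_camera(cam); cv2.imwrite(f'pics/{name}.png',p[:,:,::-1]); return p,d
def toolshift(target):
    s=status.sense(); R=cv2.Rodrigues(np.array(s['orientation'],float))[0]
    return R.T@(np.array(target)-s['tcp_pos'])*1000
E
cat > a.py <<'E'
from h import *
s=status.sense(); print({k:np.round(v,3) for k,v in s.items()})
for c in ['scene','top']:
    p,d=save(c,c+'1'); P=camera_params(c); print(c,np.round(P['cam_to_world'],3).tolist())
    for q,z in [('fork_mid',None),('fork_tip',None),('mouth',.106),('post',.106),('rest',0),('pot',0),('tray',0),('seedlid_handle',None),('collet',0),('nut',None)]:
        for r in spot_point(q,c)[:3]:
            u,v=r['location'][0]*640,r['location'][1]*480
            dd=d[min(479,int(v)),min(639,int(u))]
            print(c,q,round(r['confidence'],2),round(u,1),round(v,1),'depth',np.round(world(c,u,v,dd,P),3),'ray',np.round(ray_z(c,u,v,z,P),3) if z is not None else '')
E
python3 a.py
```

```text
{'t': np.float64(0.0), 'joint_pos': array([ 1.148,  0.478,  0.022,  1.556, -0.012,  1.109, -0.083]), 'joint_vel': array([-0.002,  0.001, -0.001, -0.   , -0.   , -0.   , -0.001]), 'joint_torque': array([ 0.0000e+00, -5.8286e+01,  1.5350e+00, -2.7260e+01, -5.4000e-02,
        1.7000e-02,  0.0000e+00]), 'tcp_pos': array([ 0.209, -0.641,  0.222]), 'orientation': array([-3.101e+00, -4.920e-01,  1.000e-03]), 'contact_force': array([-0.122,  0.216, -0.406]), 'ft_torque': array([0.01 , 0.024, 0.026]), 'grip_force': np.float64(0.0), 'opening': np.float64(0.088)}
scene [[0.511, -0.484, 0.71, 1.358], [0.859, 0.278, -0.43, -0.455], [0.01, 0.83, 0.558, 0.668], [0.0, 0.0, 0.0, 1.0]]
scene fork_mid 0.54 232.1 236.0 depth [ 0.521 -0.182  0.099] ray 
scene fork_mid 0.2 376.4 196.8 depth [0.546 0.213 0.107] ray 
scene fork_tip 0.81 237.2 262.5 depth [ 0.554 -0.188  0.046] ray 
scene fork_tip 0.6 359.1 308.0 depth [ 0.81  -0.023  0.032] ray 
scene mouth 0.93 341.9 195.2 depth [0.477 0.149 0.096] ray [0.492 0.139 0.106]
scene mouth 0.58 371.5 171.3 depth [0.396 0.309 0.097] ray [0.411 0.296 0.106]
scene
[... 1224 characters left out ...]
074] ray [0.488 0.141 0.106]
top post 0.82 244.2 256.6 depth [ 0.551  0.233 -0.006] ray [0.547 0.216 0.106]
top rest 0.9 396.5 262.5 depth [ 0.524 -0.181  0.06 ] ray [ 0.526 -0.189  0.   ]
top pot 0.95 327.9 169.4 depth [ 0.79  -0.005  0.003] ray [ 0.79  -0.005  0.   ]
top pot 0.21 273.1 278.5 depth [0.489 0.145 0.086] ray [0.489 0.153 0.   ]
top tray 0.69 159.3 234.6 depth [0.617 0.467 0.007] ray [0.617 0.469 0.   ]
top seedlid_handle 0.95 498.9 219.5 depth [ 0.628 -0.446  0.108] ray 
top collet 0.83 221.1 308.1 depth [0.415 0.282 0.079] ray [0.411 0.298 0.   ]
top collet 0.72 277.2 278.3 depth [0.489 0.136 0.058] ray [0.489 0.142 0.   ]
top nut 0.7 273.6 279.2 depth [0.487 0.144 0.074] ray
```

View pics/scene1.png

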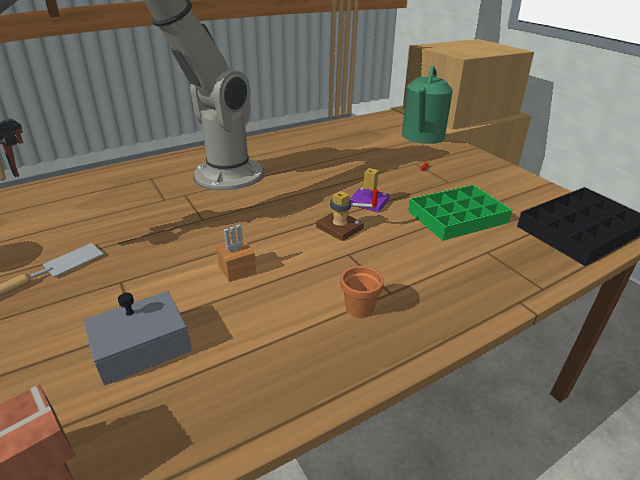

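View pics/top1.png

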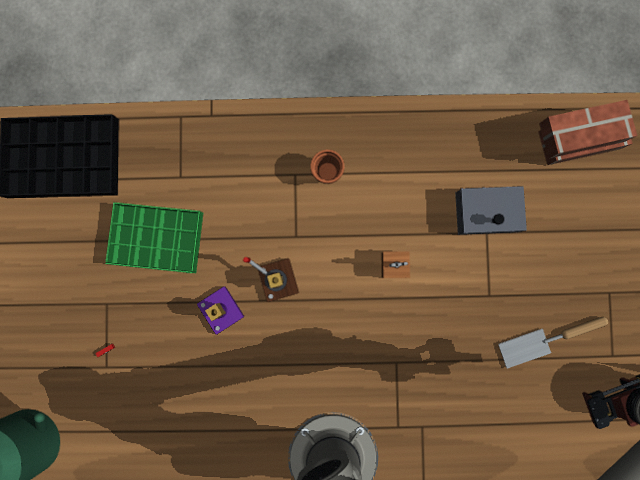

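The real (dark-footed) collet is at about (0.489, 0.142) with its post at (0.548, 0.212). Its lever is about 92 mm, which agrees with the given 90. The purple one at (0.40, 0.30) is the decoy. The fork is in its block near (0.519, -0.178), at top-image pixel (397, 264). I'll move above the fork first.

Call:
servo_tool(
  plan=[
    [1,[438,-344,-60],[0,0,-72]],
    [1,[438,-344,-60],[0,0,-72]],
    [1,[438,-344,-60],[0,0,-72]],
    [1,[438,-344,-60],[0,0,-72]],
    [1,[438,-344,-60],[0,0,-72]],
    [1,[438,-344,-60],[0,0,-72]],
    [1,[438,-344,-60],[0,0,-72]],
    [1,[438,-344,-60],[0,0,-72]],
    [1,[438,-344,-60],[0,0,-72]],
    [1,[438,-344,-60],[0,0,-72]],
    [1,[438,-344,-60],[0,0,-72]],
    [1,[438,-344,-60],[0,0,-72]],
  ],
)

```text
t: 2.1
tcp_pos: [0.4864, -0.2272, 0.2768]
orientation: [2.22, 2.222, 0.0]
contact_force: [1.2, -1.7, -0.9]
opening: 0.0878
grip_force: 0.0
```

Call:
servo_tool(
  plan=[
    [1,[0,0,0],[0,0,0]],
    [1,[0,0,0],[0,0,0]],
  ],
)

```text
t: 2.27
tcp_pos: [0.4873, -0.2262, 0.2767]
orientation: [2.214, 2.228, 0.002]
contact_force: [0.0, -0.6, 0.4]
opening: 0.088
grip_force: 0.0
```

```bash
cat > b.py <<'E'
from h import *
s=status.sense(); P=camera_params('wrist'); R=cv2.Rodrigues(np.array(s['orientation'],float))[0]
C=np.array(P['cam_to_world']); print('cam in tool mm',np.round(R.T@(C[:3,3]-s['tcp_pos'])*1000), np.round(R.T@C[:3,:3],2).tolist())
p,d=save('wrist','w1')
print('valid',(d>0).mean())
v,u=np.mgrid[0:480,0:640]
K=np.array([[P['fx'],0,P['cx']],[0,P['fy'],P['cy']],[0,0,1.]])
n=cv2.undistortPoints(np.stack([u,v],-1).reshape(-1,1,2).astype(float),K,np.array(P['D'],float))[:,0]
dd=d.ravel(); X=np.stack([n[:,0]*dd,-n[:,1]*dd,-dd],1)@C[:3,:3].T+C[:3,3]
m=(dd>0)&(abs(X[:,0]-.519)<.06)&(abs(X[:,1]+.178)<.06)
for lo,hi in [(.110,.14),(.085,.11),(.055,.065)]:
    k=m&(X[:,2]>lo)&(X[:,2]<hi); Q=X[k]
    if len(Q)<5: print(lo,len(Q));continue
    r=cv2.minAreaRect(Q[:,:2].astype(np.float32)*1000); print(lo,len(Q),'mean',Q.mean(0).round(4),'rect',r)
for q in ['fork_mid','fork_tip']:
    for r in spot_point(q,'wrist')[:2]:
        a,b=r['location'][0]*640,r['location'][1]*480; print(q,r['confidence'],a,b,world('wrist',a,b,d[int(b),int(a)],P).round(3))
E
python3 b.py
```

```text
cam in tool mm [  80.    1. -162.] [[0.0, 0.96, 0.29], [1.0, -0.0, 0.0], [0.0, 0.29, -0.96]]
valid 0.995927734375
0.11 491 mean [ 0.5184 -0.1787  0.1218] rect ((518.6576538085938, -179.1348114013672), (8.20103931427002, 42.06460189819336), 4.823127269744873)
0.085 147 mean [ 0.5166 -0.1784  0.098 ] rect ((518.3355102539062, -178.16705322265625), (7.432646751403809, 40.043304443359375), 5.4068522453308105)
0.055 5488 mean [ 0.5184 -0.1777  0.0603] rect ((518.9267578125, -179.23568725585938), (70.54891204833984, 70.3460464477539), 89.2077407836914)
fork_mid 0.58 363.2 154.08 [ 0.518 -0.176  0.123]
fork_tip 0.94 351.29600000000005 146.4 [ 0.514 -0.175  0.055]
```

View pics/w1.png

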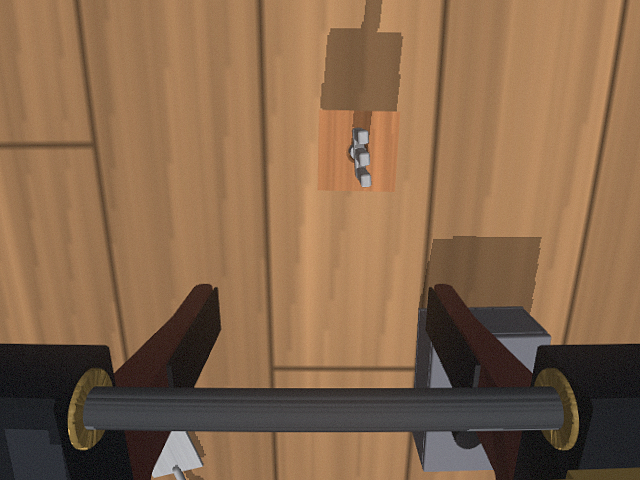

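The wrist picture shows the three tines around pixel (361, 157), in the orange block. That gives a fork axis at (0.5185, -0.179), yaw about +4.8°, and tine tops at z = 0.122 against an expected 0.123.

Call:
servo_tool(
  plan=[
    [1,[24,16,20],[0,0,-4.5]],
    [1,[47,31,40],[0,0,-4.5]],
    [1,[47,31,80],[0,0,-4.5]],
    [1,[47,31,120],[0,0,-4.5]],
    [1,[47,31,140],[0,0,-4.5]],
    [1,[47,31,140],[0,0,-4.5]],
  ],
)

```text
t: 2.92
tcp_pos: [0.5123, -0.1829, 0.1313]
orientation: [-2.129, -2.299, 0.007]
contact_force: [-1.1, 1.0, -0.3]
opening: 0.0881
grip_force: 0.0
```

Call:
servo_tool(
  plan=[
    [1,[3,6,10],[0,0,0]],
    [1,[3,6,20],[0,0,0]],
    [1,[3,6,20],[0,0,0]],
    [1,[3,6,20],[0,0,0]],
  ],
)

```text
t: 3.25
tcp_pos: [0.5228, -0.1787, 0.1168]
orientation: [2.132, 2.307, 0.0]
contact_force: [-0.0, -0.1, 0.2]
opening: 0.0882
grip_force: 0.0
```

```bash
sed -i "s/'w1'/'w2'/" b.py; python3 b.py; python3 -c "
from h import *
print(toolshift([.5185,-.179,.085]))"
```

```text
cam in tool mm [  79.    1. -162.] [[0.0, 0.96, 0.29], [1.0, -0.0, 0.0], [0.0, 0.29, -0.96]]
valid 0.9959993489583333
0.11 4541 mean [ 0.5217 -0.1749  0.1257] rect ((525.748291015625, -176.7886199951172), (104.19676971435547, 41.452491760253906), 15.535651206970215)
0.085 412 mean [ 0.5184 -0.1649  0.0996] rect ((518.64697265625, -175.89828491210938), (8.044456481933594, 36.08029556274414), 5.565932273864746)
0.055 13495 mean [ 0.5189 -0.1759  0.0603] rect ((518.9619750976562, -179.48507690429688), (70.8710708618164, 70.36214447021484), 89.2127456665039)
fork_mid 0.75 310.71999999999997 294.38399999999996 [ 0.518 -0.174  0.112]
fork_tip 0.85 316.416 237.408 [ 0.519 -0.159  0.078]
[ 0.04627059 -4.57324854 32.22565741]
```

Call:
servo_tool(
  plan=[
    [1,[0,-4,10],[0,0,0]],
    [1,[0,-4,25],[0,0,0]],
    [1,[0,-4,31],[0,0,0]],
    [1,[0,-4,31],[0,0,0]],
    [1,[0,-4,31],[0,0,0]],
  ],
)

```text
t: 3.82
tcp_pos: [0.5181, -0.1786, 0.085]
orientation: [-2.131, -2.307, 0.001]
contact_force: [0.0, 0.8, -0.9]
opening: 0.0876
grip_force: 0.0
```

Call:
servo_tool(
  plan=[
    [0,[0,0,0],[0,0,0]],
    [0,[0,0,0],[0,0,0]],
    [0,[0,0,0],[0,0,0]],
    [0,[0,0,0],[0,0,0]],
    [0,[0,0,0],[0,0,0]],
    [0,[0,0,0],[0,0,0]],
    [0,[0,0,0],[0,0,0]],
    [0,[0,0,0],[0,0,0]],
  ],
  force=30,
)

```text
t: 4.48
tcp_pos: [0.5184, -0.1787, 0.0852]
orientation: [2.132, 2.308, -0.0]
contact_force: [-0.4, 1.0, -0.8]
opening: 0.0378
grip_force: 0.0
```

Call:
servo_tool(
  plan=[
    [0,[0,0,0],[0,0,0]],
    [0,[0,0,0],[0,0,0]],
    [0,[0,0,0],[0,0,0]],
    [0,[0,0,0],[0,0,0]],
    [0,[0,0,0],[0,0,0]],
    [0,[0,0,0],[0,0,0]],
    [0,[0,0,0],[0,0,0]],
    [0,[0,0,0],[0,0,0]],
  ],
)

```text
t: 5.15
tcp_pos: [0.5184, -0.1787, 0.0852]
orientation: [2.132, 2.307, 0.0]
contact_force: [-0.1, 0.0, -0.5]
opening: 0.0081
grip_force: 30.0
```

Call:
servo_tool(
  plan=[
    [0,[0,0,-20],[0,0,0]],
    [0,[0,0,-60],[0,0,0]],
    [0,[0,0,-100],[0,0,0]],
    [0,[20,0,-125],[0,0,0]],
    [0,[60,-1,-125],[0,0,0]],
    [0,[100,-2,-125],[0,0,0]],
    [0,[140,-3,-125],[0,0,0]],
    [0,[180,-4,-125],[0,0,0]],
    [0,[220,-5,-125],[0,0,0]],
    [0,[250,-5,-125],[0,0,0]],
    [0,[260,-5,-125],[0,0,0]],
    [0,[260,-5,-125],[0,0,0]],
  ],
)

```text
t: 6.15
tcp_pos: [0.4922, 0.0834, 0.2104]
orientation: [-2.125, -2.313, -0.001]
contact_force: [-0.1, -1.2, -1.3]
opening: 0.0078
grip_force: 30.0
```

Call:
servo_tool(
  plan=[
    [0,[0,0,0],[0,0,0]],
    [0,[0,0,0],[0,0,0]],
  ],
)

```text
t: 6.32
tcp_pos: [0.4931, 0.0779, 0.2099]
orientation: [2.135, 2.305, -0.002]
contact_force: [0.3, 0.2, -1.5]
opening: 0.0077
grip_force: 30.0
```

```bash
cat > c.py <<'E'
from h import *
import sys
s=status.sense(); P=camera_params('wrist'); C=np.array(P['cam_to_world'])
print(s['tcp_pos'],s['orientation'],s['opening'],s['contact_force'])
p,d=save('wrist',sys.argv[1])
v,u=np.mgrid[0:480,0:640]
K=np.array([[P['fx'],0,P['cx']],[0,P['fy'],P['cy']],[0,0,1.]])
n=cv2.undistortPoints(np.stack([u,v],-1).reshape(-1,1,2).astype(float),K,np.array(P['D'],float))[:,0]
dd=d.ravel(); X=np.stack([n[:,0]*dd,-n[:,1]*dd,-dd],1)@C[:3,:3].T+C[:3,3]
near=(dd>0)&(np.hypot(X[:,0]-.489,X[:,1]-.142)<.03)
k=near&(abs(X[:,2]-.106)<.004); Q=X[k]; print('collet top',len(Q),Q.mean(0).round(4),cv2.minAreaRect(Q[:,:2].astype(np.float32)*1000))
for q in ['mouth','post','fork_tip']:
    for r in spot_point(q,'wrist')[:3]:
        a,b=r['location'][0]*640,r['location'][1]*480; print(q,round(r['confidence'],2),round(a),round(b),'z106',ray_z('wrist',a,b,.106,P).round(4), 'dep',world('wrist',a,b,d[min(479,int(b)),min(639,int(a))],P).round(4))
E
python3 c.py w3
```

```text
[0.49305771 0.07793673 0.20988682] [ 2.13452070e+00  2.30465175e+00 -1.89128982e-03] 0.0076505728122412565 [ 0.2848487   0.16310182 -1.47485755]
collet top 2284 [0.4847 0.1405 0.1062] ((484.8009033203125, 140.173583984375), (32.099666595458984, 32.35303497314453), 14.965048789978027)
mouth 0.68 316 145 z106 [0.4853 0.1379 0.106 ] dep [0.4848 0.1348 0.0636]
post 0.64 420 20 z106 [0.5398 0.213  0.106 ] dep [0.5356 0.2085 0.1276]
fork_tip 0.87 324 258 z106 [0.4958 0.0646 0.106 ] dep [0.4931 0.0977 0.2009]
```

View pics/w3.png

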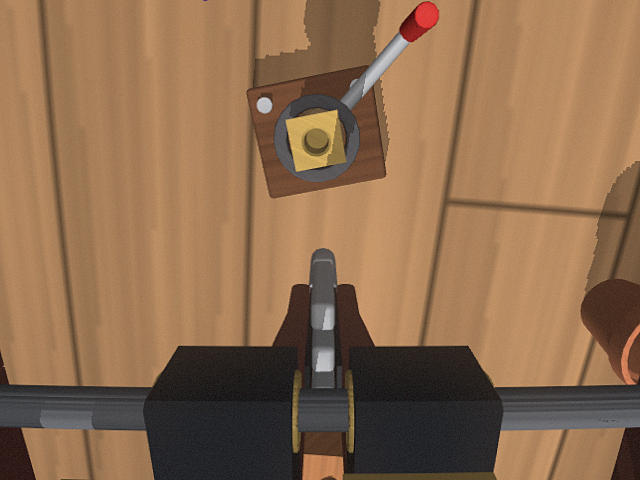

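Mouth measured at (0.4848, 0.1402, 0.106): the collet's brass top is at pixel (316, 140) and spans 32 × 32 mm as it should. The fork hangs straight between the fingers.

Call:
servo_tool(
  plan=[
    [0,[30,-2,0],[0,0,0]],
    [0,[55,-3,0],[0,0,0]],
    [0,[63,-3.5,0],[0,0,0]],
    [0,[63,-3.5,10],[0,0,0]],
    [0,[63,-3.5,22],[0,0,0]],
    [0,[63,-3.5,25],[0,0,0]],
    [0,[63,-3.5,25],[0,0,0]],
    [0,[63,-3.5,25],[0,0,0]],
  ],
)

```text
t: 7.18
tcp_pos: [0.4843, 0.1413, 0.1845]
orientation: [-2.133, -2.305, 0.002]
contact_force: [-0.1, -0.5, -0.2]
opening: 0.0078
grip_force: 30.0
```

```bash
cat > d.py <<'E'
from h import *
s=status.sense(); print(s['tcp_pos'],s['contact_force'],toolshift([.4848,.1408,.178]))
for c in ['scene','top','wrist']:
    p,d=save(c,c+'_ins'); P=camera_params(c)
    if c=='scene': cv2.imwrite('pics/ins_crop.png',cv2.resize(p[140:260,270:430,::-1],(800,600),interpolation=cv2.INTER_CUBIC))
    for q in ['fork_tip','mouth']:
        for r in spot_point(q,c)[:2]:
            a,b=r['location'][0]*640,r['location'][1]*480; print(c,q,round(r['confidence'],2),round(a),round(b),ray_z(c,a,b,.106 if q=='mouth' else .118,P).round(4))
E
python3 d.py
```

```text
[0.48428416 0.14125714 0.18446343] [-0.06407045 -0.45148403 -0.22058056] [-0.49178815  0.48874889  6.46299075]
scene fork_tip 0.53 342 189 [0.4803 0.148  0.118 ]
scene mouth 0.97 343 194 [0.4876 0.1454 0.106 ]
scene mouth 0.95 371 171 [0.4067 0.298  0.106 ]
top mouth 0.83 216 318 [0.3915 0.2901 0.106 ]
top mouth 0.55 274 279 [0.4885 0.1412 0.106 ]
wrist fork_tip 0.77 323 255 [0.486  0.1436 0.118 ]
wrist mouth 0.95 321 259 [0.4849 0.1368 0.106 ]
```

View pics/ins_crop.png

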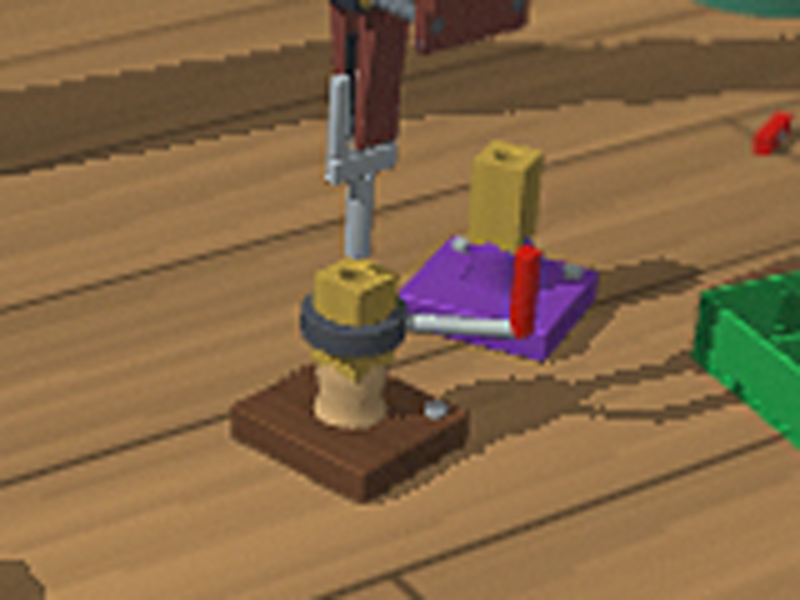

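The scene crop shows the shank's end just above the bore and in line with it. I'll lower it gently and watch the force.

Call:
servo_tool(
  plan=[
    [0,[-0.5,0.5,4],[0,0,0]],
    [0,[-0.5,0.5,8],[0,0,0]],
    [0,[-0.5,0.5,10],[0,0,0]],
    [0,[-0.5,0.5,11],[0,0,0]],
    [0,[-0.5,0.5,12],[0,0,0]],
    [0,[-0.5,0.5,13],[0,0,0]],
    [0,[-0.5,0.5,14],[0,0,0]],
    [0,[-0.5,0.5,14],[0,0,0]],
  ],
)

```text
t: 8.3
tcp_pos: [0.4851, 0.1424, 0.1716]
orientation: [2.132, 2.307, 0.0]
contact_force: [-1.4, -0.5, 3.2]
opening: 0.0075
grip_force: 30.0
```

Call:
servo_tool(
  plan=[
    [0,[-0.5,-0.7,0],[0,0,0]],
    [0,[-0.7,-1,0],[0,0,0]],
    [0,[-0.7,-1,0.5],[0,0,0]],
    [0,[-0.7,-1,1],[0,0,0]],
    [0,[-0.7,-1,1],[0,0,0]],
  ],
)

```text
t: 8.72
tcp_pos: [0.4838, 0.1413, 0.1699]
orientation: [-2.132, -2.307, 0.001]
contact_force: [-0.5, -0.2, -0.7]
opening: 0.0078
grip_force: 30.0
```

Call:
servo_tool(
  plan=[
    [0,[0,0,1],[0,0,0]],
    [0,[0,0,2],[0,0,0]],
    [0,[0,0,3],[0,0,0]],
    [0,[0,0,4],[0,0,0]],
    [0,[0,0,5],[0,0,0]],
    [0,[0,0,6],[0,0,0]],
    [0,[0,0,6],[0,0,0]],
  ],
)

```text
t: 9.3
tcp_pos: [0.4839, 0.1413, 0.1639]
orientation: [-2.132, -2.307, 0.001]
contact_force: [0.3, 0.3, -0.1]
opening: 0.0081
grip_force: 30.0
```

Call:
servo_tool(
  plan=[
    [0,[0,0,2],[0,0,0]],
    [0,[0,0,4],[0,0,0]],
    [0,[0,0,6],[0,0,0]],
    [0,[0,0,8],[0,0,0]],
    [0,[0,0,10],[0,0,0]],
    [0,[0,0,12],[0,0,0]],
    [0,[0,0,12],[0,0,0]],
  ],
)

```text
t: 9.88
tcp_pos: [0.4837, 0.1413, 0.1517]
orientation: [-2.132, -2.307, 0.001]
contact_force: [-0.6, 0.0, -1.2]
opening: 0.0079
grip_force: 30.0
```

Call:
servo_tool(
  plan=[
    [0,[0,0,2],[0,0,0]],
    [0,[0,0,4],[0,0,0]],
    [0,[0,0,6],[0,0,0]],
    [0,[0,0,8],[0,0,0]],
    [0,[0,0,10],[0,0,0]],
    [0,[0,0,12],[0,0,0]],
    [0,[0,0,14],[0,0,0]],
    [0,[0,0,15],[0,0,0]],
    [0,[0,0,15],[0,0,0]],
  ],
)

```text
t: 10.63
tcp_pos: [0.4839, 0.1414, 0.1369]
orientation: [-2.132, -2.307, 0.001]
contact_force: [-0.4, 1.3, -1.3]
opening: 0.0078
grip_force: 30.0
```

Call:
servo_tool(
  plan=[
    [0,[0,0,1],[0,0,0]],
    [0,[0,0,2],[0,0,0]],
    [0,[0,0,3],[0,0,0]],
    [0,[0,0,4],[0,0,0]],
    [0,[0,0,5],[0,0,0]],
    [0,[0,0,5],[0,0,0]],
  ],
)

```text
t: 11.13
tcp_pos: [0.4839, 0.1414, 0.132]
orientation: [-2.132, -2.307, 0.0]
contact_force: [-0.3, -0.1, -2.0]
opening: 0.0079
grip_force: 30.0
```

Call:
servo_tool(
  plan=[
    [0,[0,0,0.5],[0,0,0]],
    [0,[0,0,1],[0,0,0]],
    [0,[0,0,1.3],[0,0,0]],
    [0,[0,0,1.3],[0,0,0]],
  ],
)

```text
t: 11.47
tcp_pos: [0.4841, 0.1415, 0.1312]
orientation: [2.132, 2.307, 0.0]
contact_force: [-1.2, -0.4, 2.2]
opening: 0.0078
grip_force: 30.0
```

It has touched the floor at the expected height of 0.131. I'll let go and rise.

Call:
servo_tool(
  plan=[
    [0.5,[0,0,0],[0,0,0]],
    [0.5,[0,0,0],[0,0,0]],
    [0.5,[0,0,0],[0,0,0]],
    [0.5,[0,0,0],[0,0,0]],
    [0.5,[0,0,0],[0,0,0]],
    [0.5,[0,0,0],[0,0,0]],
    [0.5,[0,0,0],[0,0,0]],
    [0.5,[0,0,0],[0,0,0]],
    [0.5,[0,0,-20],[0,0,0]],
    [0.5,[0,0,-60],[0,0,0]],
    [0.5,[-40,0,-80],[0,0,0]],
    [0.5,[-60,0,-80],[0,0,0]],
  ],
)

```text
t: 12.47
tcp_pos: [0.4913, 0.0813, 0.215]
orientation: [2.127, 2.306, 0.008]
contact_force: [0.3, -0.2, -0.1]
opening: 0.0439
grip_force: 0.0
```

Call:
servo_tool(
  plan=[
    [0.5,[0,0,0],[0,0,0]],
    [0.5,[0,0,0],[0,0,0]],
  ],
)

```text
t: 12.63
tcp_pos: [0.4889, 0.0802, 0.2111]
orientation: [2.135, 2.304, 0.0]
contact_force: [0.1, 0.6, -0.3]
opening: 0.0442
grip_force: 0.0
```

```bash
cat > e.py <<'E'
from h import *
s=status.sense(); P=camera_params('wrist'); C=np.array(P['cam_to_world'])
print(s['tcp_pos'],s['orientation'],s['joint_pos'])
p,d=save('wrist','w5')
v,u=np.mgrid[0:480,0:640]
K=np.array([[P['fx'],0,P['cx']],[0,P['fy'],P['cy']],[0,0,1.]])
n=cv2.undistortPoints(np.stack([u,v],-1).reshape(-1,1,2).astype(float),K,np.array(P['D'],float))[:,0]
dd=d.ravel(); X=np.stack([n[:,0]*dd,-n[:,1]*dd,-dd],1)@C[:3,:3].T+C[:3,3]
r_=np.hypot(X[:,0]-.484,X[:,1]-.141)
k=(dd>0)&(r_<.05)&(X[:,2]>.158)&(X[:,2]<.18); Q=X[k]; print('tine tops',len(Q),Q.mean(0).round(4),cv2.minAreaRect(Q[:,:2].astype(np.float32)*1000) if len(Q) else '')
px=p.reshape(-1,3).astype(int); k=(px[:,0]>120)&(px[:,1]<50)&(px[:,2]<50)&(dd>0)&(X[:,2]>.121)&(X[:,2]<.131); Q=X[k]; print('post top',len(Q),Q.mean(0).round(4),cv2.minEnclosingCircle(Q[:,:2].astype(np.float32)*1000) if len(Q) else '')
E
python3 e.py
```

```text
[0.48894255 0.08022264 0.21110828] [2.13498733e+00 2.30363267e+00 5.26646547e-05] [ 0.24870103  0.25175263 -0.62008719  1.95537033  0.17520246  0.98662437
 -0.37763012]
tine tops 1070 [0.485  0.1413 0.1685] ((485.0109558105469, 140.8284454345703), (8.043115615844727, 41.801734924316406), 4.778420925140381)
post top 230 [0.5374 0.2117 0.1261] ((539.4568481445312, 211.6306610107422), 6.835785388946533)
```

View pics/w5.png

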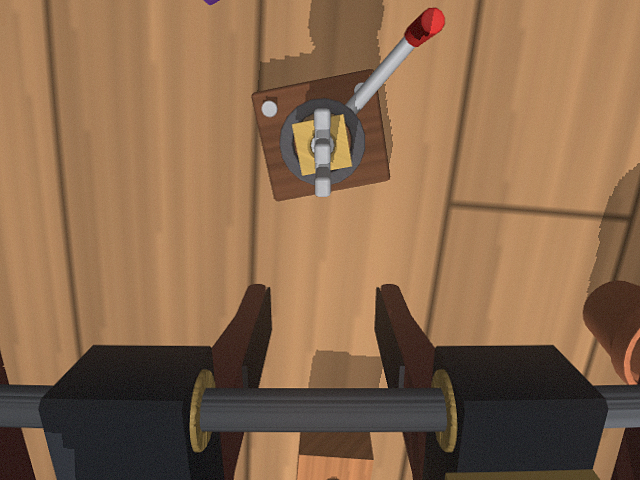

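The fork is home: tine tops are at 0.1685 (0.169 expected) on axis (0.485, 0.141), with the tines at pixel (322, 150). The post is at (0.539, 0.212), 90 mm out at 52°. I'll close the fingers and go down behind the post on its anticlockwise side.

Call:
servo_tool(
  plan=[
    [0,[25,6,0],[0,0,7]],
    [0,[50,12,0],[0,0,14]],
    [0,[75,18,0],[0,0,21]],
    [0,[100,24,0],[0,0,28]],
    [0,[125,30,0],[0,0,35]],
    [0,[149,36,0],[0,0,42]],
    [0,[149,36,0],[0,0,42]],
    [0,[149,36,0],[0,0,42]],
    [0,[149,36,0],[0,0,42]],
    [0,[149,36,0],[0,0,42]],
    [0,[149,36,0],[0,0,42]],
    [0,[149,36,0],[0,0,42]],
  ],
  force=20,
)

```text
t: 13.68
tcp_pos: [0.513, 0.2319, 0.2109]
orientation: [2.818, 1.389, -0.0]
contact_force: [-0.1, 0.6, 0.1]
opening: 0.0008
grip_force: 0.0
```

Run:
```python
from h import *
s=status.sense(); R=cv2.Rodrigues(np.array(s['orientation'],float))[0]
print(s['tcp_pos'],s['opening'],s['contact_force'],'y ang',np.degrees(np.arctan2(R[1,1],R[0,1])),toolshift([.5138,.2316,.099]))
```

```text
[0.51298181 0.2319284  0.21088589] 0.0007763441657858987 [-0.12366421  0.56787054  0.13301361] y ang -37.522670366676245 [  0.27555153   0.82119295 111.88601325]
```

Call:
servo_tool(
  plan=[
    [0,[0,0,30],[0,0,0]],
    [0,[0,0,60],[0,0,0]],
    [0,[0,0,90],[0,0,0]],
    [0,[0,0,105],[0,0,0]],
    [0,[0,0,111],[0,0,0]],
    [0,[0,0,111],[0,0,0]],
    [0,[0,0,111],[0,0,0]],
  ],
)

```text
t: 14.27
tcp_pos: [0.5134, 0.2331, 0.1007]
orientation: [-2.817, -1.39, -0.001]
contact_force: [-0.2, 0.6, -0.5]
opening: 0.0006
grip_force: 0.0
```

```bash
cat > arc.py <<'E'
from h import *
# rows of rotation about the bore axis, clockwise, in current tool axes
A=np.array([.4845,.1405]); s=status.sense()
R=cv2.Rodrigues(np.array(s['orientation'],float))[0]; t=np.array(s['tcp_pos'])
v=t[:2]-A; yang=np.degrees(np.arctan2(R[1,1],R[0,1]))
rad=np.array([np.cos(np.radians(yang+90)),np.sin(np.radians(yang+90))])
print('rad comp',v@rad*1000,'offset',(v-(v@rad)*rad)@[-rad[1],rad[0]]*1000,'tool psi',yang+90,'z',t[2])
f=s['contact_force']; print('F tangential (ccw +)',f[:2]@np.array([-rad[1],rad[0]]),'rad',f[:2]@rad,f)
for g in [2,4,6,8,10,12,14,16,18,20,22,24]:
    c,n=np.cos(np.radians(-g)),np.sin(np.radians(-g)); w=np.array([[c,-n],[n,c]])@v-v
    print(g,np.round(R.T@[w[0],w[1],0]*1000,1))
E
python3 arc.py
```

```text
rad comp 91.02282602253834 offset 33.395543874077156 tool psi 52.51713237163067 z 0.10065545349401742
F tangential (ccw +) 0.5219775541297061 rad 0.3327424040996715 [-0.21172584  0.58167882 -0.46089856]
2 [1.1 3.2 0. ]
4 [2.1 6.4 0. ]
6 [3.  9.7 0. ]
8 [ 3.8 13.   0. ]
10 [ 4.4 16.3  0. ]
12 [ 5.  19.7  0. ]
14 [ 5.4 23.   0. ]
16 [ 5.7 26.4  0. ]
18 [ 5.9 29.8  0. ]
20 [ 5.9 33.1  0. ]
22 [ 5.9 36.5  0. ]
24 [ 5.7 39.9  0. ]
```

Call:
servo_tool(
  plan=[
    [0,[1.1,3.2,0],[0,0,2]],
    [0,[2.1,6.4,0],[0,0,4]],
    [0,[3,9.7,0],[0,0,6]],
    [0,[3.8,13,0],[0,0,8]],
    [0,[4.4,16.3,0],[0,0,10]],
    [0,[5,19.7,0],[0,0,12]],
    [0,[5.4,23,0],[0,0,14]],
    [0,[5.7,26.4,0],[0,0,16]],
    [0,[5.9,29.8,0],[0,0,18]],
    [0,[5.9,33.1,0],[0,0,20]],
    [0,[5.9,36.5,0],[0,0,22]],
  ],
)

```text
t: 15.18
tcp_pos: [0.5449, 0.2176, 0.1019]
orientation: [-3.028, -0.826, -0.002]
contact_force: [-5.7, 3.3, 2.4]
opening: 0.0006
grip_force: 2.5
```

```bash
python3 arc.py|head -2
```

```text
rad comp 91.19220441371439 offset 35.7614028923939 tool psi 30.51968034557116 z 0.10190703331205911
F tangential (ccw +) 5.731872405710378 rad -3.1882582864165183 [-5.65738169  3.31864198  2.43700909]
```

Call:
servo_tool(
  plan=[
    [0,[1.1,3.2,0],[0,0,0]],
    [0,[2.1,6.4,0],[0,0,0]],
    [0,[3,9.7,0],[0,0,0]],
    [0,[3.8,13,0],[0,0,0]],
    [0,[4.4,16.3,0],[0,0,1]],
  ],
)

```text
t: 15.6
tcp_pos: [0.5565, 0.2056, 0.1017]
orientation: [-3.035, -0.802, -0.0]
contact_force: [-5.4, 3.0, 2.6]
opening: 0.0005
grip_force: 2.6
```

```bash
cat > arc2.py <<'E'
from h import *
A=np.array([.4845,.1405]); s=status.sense()
R=cv2.Rodrigues(np.array(s['orientation'],float))[0]; t=np.array(s['tcp_pos']); y=R[:2,1]
# post centre: where circle r=90 meets the line 20.5 mm ahead of the TCP along tool y
c=t[:2]+.0205*y-A; x=R[:2,0]; h=c@y; ax=np.sqrt(.09**2-h*h); p=ax*x+h*y
phi=np.arctan2(p[1],p[0]); T=np.array([-np.sin(phi),np.cos(phi)]); f=np.array(s['contact_force'])
print('t',s['t'],'post ang',np.degrees(phi).round(1),'turned',round(np.radians(52.3)-phi,3),'along finger mm',((p-c)@x*1000).round(1),'psi',np.degrees(np.arctan2(x[1],x[0])).round(1),'F tang',(f[:2]@T).round(2),'F',f.round(2),'moment N',round(float(np.cross(t[:2]-A,f[:2]))/.09,2),'z',t[2].round(4))
v=t[:2]-A
import sys
if len(sys.argv)>1:
  for g in range(1,21):
    a=np.radians(-g); w=np.array([[np.cos(a),-np.sin(a)],[np.sin(a),np.cos(a)]])@v-v
    print(g,np.round(R.T@[w[0],w[1],0]*1000,1)[:2])
E
python3 arc2.py 1 2>/dev/null
```

```text
t 15.6 post ang 29.9 turned 0.39 along finger mm -4.8 psi 29.6 F tang 5.28 F [-5.37  3.    2.62] moment N 6.29 z 0.1017
1 [0.4 1.7]
2 [0.7 3.3]
3 [1. 5.]
4 [1.2 6.7]
5 [1.5 8.3]
6 [ 1.7 10. ]
7 [ 1.9 11.7]
8 [ 2.  13.4]
9 [ 2.1 15.1]
10 [ 2.2 16.8]
11 [ 2.3 18.5]
12 [ 2.3 20.2]
13 [ 2.3 21.9]
14 [ 2.3 23.6]
15 [ 2.2 25.3]
16 [ 2.1 26.9]
17 [ 2.  28.6]
18 [ 1.9 30.3]
19 [ 1.7 32. ]
20 [ 1.5 33.7]
```

Call:
servo_tool(
  plan=[
    [0,[0,3.3,0],[0,0,2]],
    [0,[0,6.7,0],[0,0,4]],
    [0,[0,10,0],[0,0,6]],
    [0,[0,13.4,0],[0,0,8]],
  ],
)

```text
t: 15.93
tcp_pos: [0.5646, 0.1953, 0.102]
orientation: [-3.082, -0.587, -0.006]
contact_force: [-1.2, 6.2, -2.4]
opening: 0.0005
grip_force: 2.9
```

```bash
python3 arc2.py 2>/dev/null
```

```text
t 15.9333 post ang 22.2 turned 0.525 along finger mm -4.6 psi 21.6 F tang 6.16 F [-1.19  6.17 -2.38] moment N 6.21 z 0.102
```

Call:
servo_tool(
  plan=[
    [0,[0.5,3.3,0],[0,0,2]],
    [0,[1,6.7,0],[0,0,4]],
    [0,[1.3,10,0],[0,0,6]],
  ],
)

```text
t: 16.18
tcp_pos: [0.5699, 0.1867, 0.102]
orientation: [-3.108, -0.424, -0.007]
contact_force: [0.5, 7.3, -2.9]
opening: 0.0007
grip_force: 3.0
```

```bash
python3 arc2.py 2>/dev/null
```

```text
t 16.1833 post ang 16.2 turned 0.63 along finger mm -4.7 psi 15.6 F tang 6.9 F [ 0.47  7.32 -2.88] moment N 6.71 z 0.102
```

Call:
servo_tool(
  plan=[
    [0,[0.5,3.3,0],[0,0,2]],
    [0,[1,6.7,0],[0,0,4]],
    [0,[1,6.7,0],[0,0,4]],
    [0,[1,6.7,0],[0,0,4]],
  ],
)

```text
t: 16.52
tcp_pos: [0.5732, 0.1796, 0.102]
orientation: [-3.122, -0.317, -0.007]
contact_force: [2.2, 6.2, -2.3]
opening: 0.0007
grip_force: 2.4
```

```bash
python3 arc2.py 2>/dev/null
```

```text
t 16.5167 post ang 11.6 turned 0.711 along finger mm -4.7 psi 11.6 F tang 5.64 F [ 2.19  6.21 -2.31] moment N 5.17 z 0.102
```

Call:
servo_tool(
  plan=[
    [0,[0.7,3.3,0],[0,0,2]],
    [0,[1.2,6.7,0],[0,0,4]],
    [0,[1.7,10,0],[0,0,6]],
    [0,[1.7,10,0],[0,0,6]],
    [0,[1.7,10,0],[0,0,6]],
  ],
)

```text
t: 16.93
tcp_pos: [0.577, 0.1697, 0.102]
orientation: [-3.135, -0.153, -0.007]
contact_force: [1.3, 4.8, 1.1]
opening: 0.0005
grip_force: 2.4
```

```bash
python3 arc2.py 2>/dev/null
```

```text
t 16.9333 post ang 5.3 turned 0.821 along finger mm -4.9 psi 5.6 F tang 4.67 F [1.3  4.81 1.12] moment N 4.52 z 0.102
```

Still turning freely at about 5 N, with 0.82 rad turned.

Call:
servo_tool(
  plan=[
    [0,[0.7,3.3,0],[0,0,2]],
    [0,[1.2,6.7,0],[0,0,4]],
    [0,[1.7,10,0],[0,0,6]],
    [0,[1.7,10,0],[0,0,6]],
    [0,[1.7,10,0],[0,0,6]],
  ],
)

```text
t: 17.35
tcp_pos: [0.5795, 0.16, 0.1019]
orientation: [-3.138, 0.011, -0.006]
contact_force: [1.3, 4.9, 1.2]
opening: 0.0007
grip_force: 2.6
```

```bash
python3 arc2.py 2>/dev/null
```

```text
t 17.35 post ang -0.6 turned 0.923 along finger mm -4.9 psi -0.4 F tang 4.88 F [1.26 4.87 1.18] moment N 4.87 z 0.1019
```

Call:
servo_tool(
  plan=[
    [0,[0.7,3.3,0],[0,0,2]],
    [0,[1.2,6.7,0],[0,0,4]],
    [0,[1.7,10,0],[0,0,6]],
    [0,[1.7,10,0],[0,0,6]],
    [0,[1.7,10,0],[0,0,6]],
  ],
)

```text
t: 17.77
tcp_pos: [0.5812, 0.1508, 0.102]
orientation: [-3.132, 0.174, -0.006]
contact_force: [0.8, 6.3, 0.7]
opening: 0.0007
grip_force: 3.4
```

```bash
python3 arc2.py 2>/dev/null
```

```text
t 17.7667 post ang -6.1 turned 1.019 along finger mm -4.9 psi -6.4 F tang 6.4 F [0.84 6.35 0.73] moment N 6.72 z 0.102
```

Call:
servo_tool(
  plan=[
    [0,[0.7,3.3,0],[0,0,2]],
    [0,[1.2,6.7,0],[0,0,4]],
    [0,[1.5,8.4,0],[0,0,5]],
    [0,[1.5,8.4,0],[0,0,5]],
    [0,[1.5,8.4,0],[0,0,5]],
  ],
)

```text
t: 18.18
tcp_pos: [0.5818, 0.1432, 0.102]
orientation: [-3.121, 0.309, -0.006]
contact_force: [2.2, 8.5, -0.3]
opening: 0.0003
grip_force: 4.3
```

```bash
python3 arc2.py 2>/dev/null
```

```text
t 18.1833 post ang -10.5 turned 1.097 along finger mm -4.9 psi -11.3 F tang 8.74 F [ 2.2   8.48 -0.26] moment N 9.1 z 0.102
```

Call:
servo_tool(
  plan=[
    [0,[0.4,1.7,0],[0,0,1]],
    [0,[0.7,3.3,0],[0,0,2]],
    [0,[1,5,0],[0,0,3]],
    [0,[1,5,0],[0,0,3]],
    [0,[1,5,0],[0,0,3]],
    [0,[1,5,0],[0,0,3]],
  ],
)

```text
t: 18.68
tcp_pos: [0.5819, 0.1388, 0.102]
orientation: [-3.111, 0.39, -0.007]
contact_force: [1.2, 9.8, -1.8]
opening: 0.0008
grip_force: 5.0
```

```bash
python3 arc2.py 2>/dev/null
```

```text
t 18.6833 post ang -13.1 turned 1.142 along finger mm -4.8 psi -14.3 F tang 9.8 F [ 1.22  9.77 -1.8 ] moment N 10.6 z 0.102
```

Call:
servo_tool(
  plan=[
    [0,[0.4,1.7,0],[0,0,1]],
    [0,[0.7,3.3,0],[0,0,2]],
    [0,[0.8,4.1,0],[0,0,2.5]],
    [0,[0.8,4.1,0],[0,0,2.5]],
    [0,[0.8,4.1,0],[0,0,2.5]],
    [0,[0.8,4.1,0],[0,0,2.5]],
  ],
)

```text
t: 19.18
tcp_pos: [0.5818, 0.1351, 0.102]
orientation: [-3.101, 0.457, -0.007]
contact_force: [2.7, 10.6, -1.2]
opening: 0.0006
grip_force: 5.5
```

```bash
python3 arc2.py 2>/dev/null
```

```text
t 19.1833 post ang -15.2 turned 1.179 along finger mm -4.8 psi -16.8 F tang 10.96 F [ 2.68 10.63 -1.23] moment N 11.65 z 0.102
```

The push at the post is 11 N, as wanted. I'll back away and rise.

Call:
servo_tool(
  plan=[
    [0,[0,-10,0],[0,0,0]],
    [0,[0,-25,0],[0,0,0]],
    [0,[0,-30,0],[0,0,0]],
    [0,[0,-30,-30],[0,0,0]],
    [0,[0,-30,-70],[0,0,0]],
    [0,[20,-30,-110],[0,0,0]],
    [0,[60,-30,-120],[0,0,0]],
    [0,[60,-30,-120],[0,0,0]],
    [0,[60,-30,-120],[0,0,0]],
  ],
)

```text
t: 19.93
tcp_pos: [0.6482, 0.1397, 0.2209]
orientation: [3.106, -0.468, 0.004]
contact_force: [-0.0, 0.9, -1.0]
opening: 0.0004
grip_force: 0.0
```

Run:
```python
from h import *
s=status.sense(); print(s['t'],s['tcp_pos'],s['contact_force'])
p,d=save('scene','end'); cv2.imwrite('pics/end_crop.png',cv2.resize(p[120:270,260:460,::-1],(800,600),interpolation=cv2.INTER_CUBIC))
```

```text
19.9333 [0.6482327  0.13965895 0.22090093] [-0.03616675  0.91727775 -0.95523615]
```

View pics/end_crop.png

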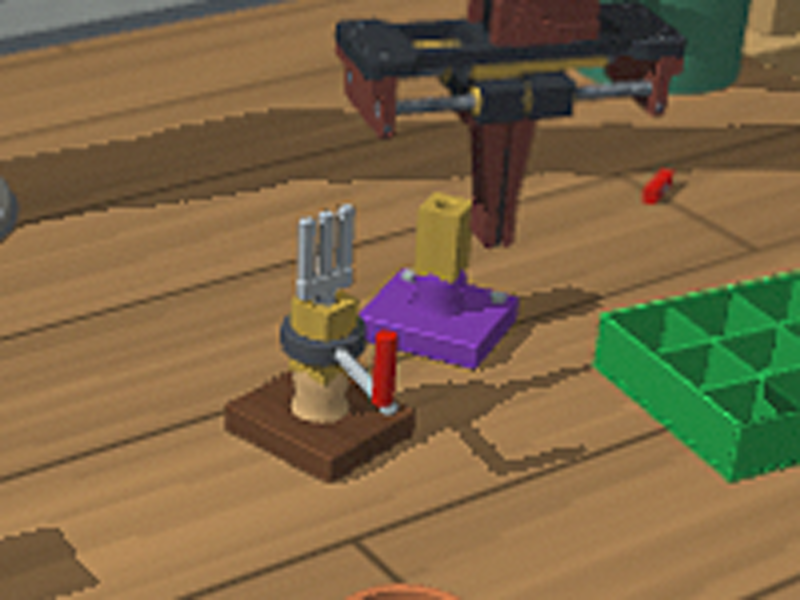

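The crop shows the fork upright and home in the collet, the lever swung clockwise, and the gripper well clear.

```bash
python3 -c "
from bench import env; print(env.close_job())"
```

```text
the job is handed in; nothing more can be done
None
```

The fork head is fully home in the brass collet, the nut is tightened to about 11 N at the post (free turning took about 5 N), and the job is handed in at about 20 s with the gripper clear; no verdict was returned.

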